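# Set the depth stop of a seal-carving bed on a soapstone seal

## Robot

A 7-joint arm with a two-finger parallel gripper is mounted at the origin on the work surface. World frame = base frame: x ahead of the robot, y to its left, z up, the work surface at z = 0. Lengths are in m, angles in rad, forces in N, time in s.
With the tool pointing down it reaches from about 0.425 to 1.025 m from the base axis. Payload 3.6 kg.
Tool frame: the origin (TCP) lies midway between the tips of the shut fingers; the grasp point (between the pads) lies 19 mm behind it; z points along the fingers, y is the line along which they close (so a half turn about z gives the same grasp; the last joint's range is limited). The gripper opens to 85 mm and grips with 20 to 120 N. Pads are 22 mm wide; open, the fingers measure 114 mm over their backs; the gripper's body (76 mm by 85 mm) begins 54 mm behind the grasp point. The pads swing forward as they close: fully open they stand 13 mm farther back than shut.
Start: joints at [-1.323, 0.591, 0.048, 1.609, -0.033, 0.943, -0.034], TCP at [0.242, 0.683, 0.231] pointing down, gripper open.
Joint ranges: [-2.69, 2.69], [-0.47, 2.24], [-1.27, 1.36], [0.19, 2.51], [-1.53, 4.68], [0.08, 2.07], [-3.09, 3.09]. Speed limits (rad/s): [2.57, 2.57, 3.14, 3.14, 3.14, 3.14, 3.14].

## Interface

Orientations are given as a unit quaternion [x, y, z, w].
In Python, from rig import status, camera, finish_job gives the robot as it stands. The module is installed in compiled form; this text tells all that it offers.
- The arm moves only by the tool step_arm, never from a script. Its argument "increments" is a list of rows, each an object with "travel": the shift along the world's x, y, z each as a share of 0.025 m, from -1 to 1, a list of three; "rotation": the turn, a rotation vector about the world's x, y, z each as a share of 5 degrees, from -1 to 1, a list of three. In form: [{"travel": [x, y, z], "rotation": [ax, ay, az]}, ...]. A call has 1 to 12 rows; each row shifts and turns the commanded pose from where the row before left it; what a row does not reach is not made up. A row lasts 1/8 s, in which the tool goes at most 62.5 mm and 10.7 degrees, less where a joint would pass 70% of its speed; a pose out of reach is approached as far as the arm can. A call with a number of a shift or a turn outside -1 to 1 is refused whole. A call with a gripper value outside its range is refused whole. "claw" is the opening, from 0 (shut) to 1 (fully open), set as the call begins (left out, the last holds). The fingers move at their own pace and stop on an object; "grip_force" is the grip in N (left out, the last holds). Time passes only in rows, so rows that do not move let the fingers close. It gives the time, the measured TCP pose, the force, the opening and the grip force at its end, in the units of the state.
- status.get_state(): the state, without advancing time (a new reading comes with each control period).
- camera(name): name is "side" or "top" or "wrist"; returns a dict with "image" (384x512x3 uint8, red, green, blue), "fx", "fy", "cx", "cy" (pixels), "dist_coeffs" ([k1, k2, p1, p2, k3] as OpenCV has them; the pictures are not rectified), "T" (4x4, takes a point from camera to world coordinates). Camera axes: x right, y down, z forward; pixel columns grow to the right and rows downward; lengths in m; the calibration is good to about 2 mm. A picture is of the moment at which its call begins. There is no depth.
- finish_job(): hands the job in; it is judged then, once.
The state is a dict: "time_s": time; "joint_positions": joint angles; "dq": joint speeds; "joint_torque": joint torques, N m; "tool_pos": TCP position; "tool_rot": TCP orientation; "contact_force": force on the tool from outside, world axes, zero at the start; "wrist_torque": the same for the moment, N m; "grip_width": finger opening in m; "grip_force": force on a finger pad.
Only numpy, scipy, OpenCV 4.12 (cv2) and the standard library are available. Lean on these libraries where they do the work, as an engineer would, in place of code of your own. Each camera call takes 0.05 s, during which the arm holds its last target. There are 200 camera calls.

## Task

Get the soapstone seal ready for carving: slide the carving bed's jaw forward until the seal is held squarely, flush between the two jaws. Then gently lower the red-knobbed depth stop until its foot touches the top of the seal, and only then swing the yellow-pegged clamp lever all the way round to lock it. Let go of everything, with the seal still upright and the other things on the counter left where they are.

Things in the scene. Friction and masses are not known exactly. Their poses are not given: they have to be found in the camera images.
- stand: Seal-carving bed, fixed; place and yaw vary. Dark steel base 280 x 140 x 20 mm. Origin: on the counter, 10 mm along +x from the base's centre; x runs along the bed from sliding to fixed jaw, y left, z up. Fixed jaw's face at x = 50 mm, top 60 mm high. A column at x = 108 mm carries a blue head (x 12 to 128 mm, 40 mm wide, 165 to 195 mm high); the stop rod passes through it at x = 30, y = 0.
- seal: Tall reddish-brown carved soapstone seal, loose, upright on the bed between the jaws, about 0.3 kg: block 40 x 40 x 58 mm, finial above it with a flat top 26 mm across, 95 mm above the foot. Origin: centre of its underside. Starts 2 to 12 mm short of the fixed jaw, up to 0.15 rad askew; held between the jaws its centre is at the bed's x = 30 mm.
- seal_top (a point): Centre of the seal's flat top, 95 mm above its foot (115 mm above the counter when standing on the bed).
- jaw (a joint): Sliding aluminium jaw, a plate 15 mm thick, 90 mm wide, 38 mm high with a straight face to the seal, in m: 0 = farthest back, grows along the bed's +x; starts at 0 to 0.02, meets the squared seal (held against the fixed jaw) at 0.060, travel ends at 0.075. Stays where left; about 3 N moves it, some newtons more while it pushes the seal.
- jaw_knob (a point): Centre of the top of the black round knob that moves the jaw: 22 mm across, 35 mm tall, on a 12 mm stem; top 143 mm above the counter, axis 60 mm behind (bed -x) the jaw's face. Pinch it or push it from behind. With the jaw closed it is 80 mm from the red knob's axis: keep the gripper's body clear of that and of the blue head.
- rod (a joint): Depth stop rod, vertical slide, in m: 0 = fully raised, grows as it goes down; starts between 0 and 0.015, its foot meets the seal at 0.040, travel ends at 0.052. It stays where left: friction holds it; about 3 N downwards moves it.
- rod_foot (a point): Centre of the underside of the rod's brass foot, a disc 20 mm across and 6 mm thick.
- rod_top (a point): Centre of the flat top of the red knob on the rod: 26 mm across, 24 mm tall, top 119 mm above the foot's underside (274 mm above the counter when fully raised, 234 mm when touching the seal). The knob is cushioned: it sinks on the rod by about 0.55 mm per newton, at most 8 mm, and springs back when let go.
- lever (a joint): Clamp lever on top of the head, turning about a vertical axis, in rad: 0 = fully open, pointing 45 degrees left of the bed's +x; grows anticlockwise seen from above to 1.309 = fully locked (end stop), pointing 120 degrees left of the bed's +x. Starts between 0 and 0.25. It stays where left; about 2 N at the peg swings it.
- lever_peg (a point): Centre of the top of the yellow upright peg at the lever's end: 16 mm across, the upper 27 mm free above the lever's flat bar, top 237 mm above the counter, 75 mm from the lever's axis.
- lever_pivot (a point): On the lever's turning axis, at x = +70, y = 0 mm of the bed, 209 mm above the counter.
- brush_pot: Blue-and-white porcelain brush pot with three brushes, 84 mm across, 120 mm tall (brushes to 220 mm), loose; leave alone. Origin: centre of its underside.
- ink_slab: Black stone grinding slab with a raised rim, 130 x 90 x 20 mm, loose; leave alone. Origin: centre of its underside.
- tray: Shallow aluminium tray with two stone offcuts, 160 x 120 x 18 mm, loose; leave alone. Origin: centre of its underside.
- display: Clear acrylic seal display on a dark wood drawer base with a press button, 160 x 200 x 180 mm, fixed. Origin: centre of its underside.

How it is judged:
By the outcome, as a careful person would: the job done as asked, in the order asked, and still so for the second after the job is handed in, with the robot touching nothing.
It also fails if it takes over 69 s, if anything falls off the work surface, if the arm or the gripper's body presses on something with over 40 N, if the wrist force passes 120 N, or if a joint passes its speed limit or range.

## Working session

There is one attempt and no reset: what is moved stays moved. The work goes in short steps, Python scripts to look and compute and a tool call to move; the robot and the scene stay as the last step left them, time stands still between calls to the robot, and variables do not carry over. Pictures are saved under pics/ and viewed, at most 11 in all, crops included, and the job is handed in when it is done.

Besides the shell and the picture viewer there is one more tool, called after ">>>" as a command line: name --argument value ..., lists and objects as JSON in quotes. step_arm: Moves the arm, as the interface text tells. Its arguments: {"type":"object","properties":{"increments":{"type":"array"},"claw":{"type":"number"},"grip_force":{"type":"number"}},"required":["increments"]}

```bash
mkdir -p pics; cat > h.py <<'E'
import numpy as np, cv2
from rig import status, camera
def snap(n,f):
    c=camera(n); cv2.imwrite('pics/'+f,cv2.cvtColor(c['image'],cv2.COLOR_RGB2BGR)); return c
def ray(c,u,v):
    K=np.array([[c['fx'],0,c['cx']],[0,c['fy'],c['cy']],[0,0,1]])
    p=cv2.undistortPoints(np.array([[[u,v]]],float),K,np.array(c['dist_coeffs'],float))[0,0]
    T=np.array(c['T']); return T[:3,3],T[:3,:3]@np.array([p[0],p[1],1])
def onz(c,u,v,z):
    o,d=ray(c,u,v); return o+d*(z-o[2])/d[2]
def proj(c,P):
    K=np.array([[c['fx'],0,c['cx']],[0,c['fy'],c['cy']],[0,0,1]]);T=np.linalg.inv(np.array(c['T']))
    return cv2.projectPoints(np.array([P],float),cv2.Rodrigues(T[:3,:3])[0],T[:3,3],K,np.array(c['dist_coeffs'],float))[0][0,0]
E
python3 - <<'E'
from h import *
a=snap('top','t0.png');b=snap('side','s0.png')
for c in(a,b):print(np.round(c['T'],3).tolist(),c['fx'])
s=status.get_state();print({k:np.round(v,3).tolist() for k,v in s.items()})
i=np.hstack([a['image'],b['image']]);cv2.imwrite('pics/ts.png',cv2.resize(i[:,:,::-1],None,fx=.78,fy=.78))
E
```

```text
[[0.014, -0.99, 0.139, 0.327], [-1.0, -0.015, -0.01, -0.004], [0.012, -0.139, -0.99, 1.669], [0.0, 0.0, 0.0, 1.0]] 486.65277333520334
[[1.0, -0.019, 0.024, 0.505], [-0.031, -0.559, 0.829, -1.054], [-0.002, -0.829, -0.559, 0.872], [0.0, 0.0, 0.0, 1.0]] 397.4114212952939
{'time_s': 0.1, 'joint_positions': [-1.323, 0.592, 0.048, 1.61, -0.033, 0.943, -0.034], 'dq': [0.001, -0.003, -0.002, -0.003, -0.001, -0.0, -0.0], 'joint_torque': [0.005, -55.0, 1.553, -19.882, 0.01, 0.004, -0.0], 'tool_pos': [0.242, 0.683, 0.23], 'tool_rot': [0.17, 0.986, -0.001, -0.0], 'contact_force': [-1.31, 0.741, -0.105], 'wrist_torque': [0.043, 0.031, 0.073], 'grip_force': 0.0, 'grip_width': 0.086}
```

View pics/t0.png

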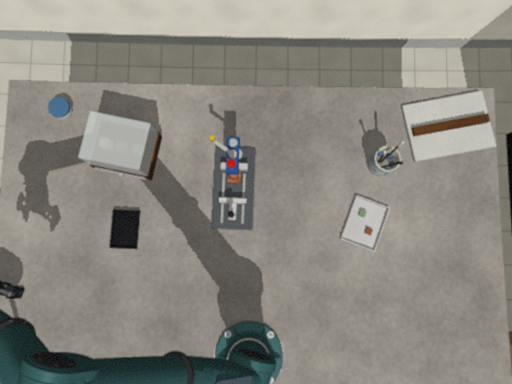

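View pics/s0.png

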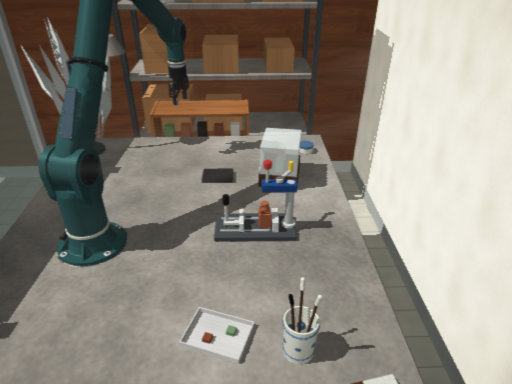

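The top view shows the bed pointing away from the robot: red knob near (231,163), yellow peg (212,138), black knob (232,211). The side view has the red knob at (267,164), peg (291,165) and black knob (226,200). Next I'll measure these by colour.

```bash
cat >> h.py <<'E'
def blob(c,col,box):
    h=cv2.cvtColor(c['image'],cv2.COLOR_RGB2HSV).astype(int);H,S,V=h[...,0],h[...,1],h[...,2]
    m={'red':((H<6)|(H>174))&(S>190)&(V>90),'yel':(H>20)&(H<34)&(S>140)&(V>100),'blk':(V<35),'blue':(H>100)&(H<125)&(S>150)&(V>60)}[col]
    k=np.zeros_like(m);k[box[1]:box[3],box[0]:box[2]]=1;m&=k
    n,l,st,ce=cv2.connectedComponentsWithStats(m.astype(np.uint8))
    if n<2:return None
    i=1+np.argmax(st[1:,4]);return ce[i],st[i].tolist()
def tri(a,p,b,q):
    o1,d1=ray(a,*p);o2,d2=ray(b,*q);s=np.linalg.lstsq(np.c_[d1,-d2],o2-o1,rcond=None)[0]
    x,y=o1+s[0]*d1,o2+s[1]*d2;return (x+y)/2,np.linalg.norm(x-y)
E
python3 - <<'E'
from h import *
a=camera('top');b=camera('side')
for col,ba,bb in [('red',(200,120,260,235),(250,150,285,180)),('yel',(200,120,260,235),(270,150,310,190)),('blk',(215,195,250,222),(215,185,240,212))]:
    p=blob(a,col,ba);q=blob(b,col,bb);print(col,p,q)
    if p and q: print(np.round(tri(a,p[0],b,q[0]),4) if 0 else tri(a,p[0],b,q[0]))
cv2.imwrite('pics/z.png',np.hstack([cv2.resize(a['image'][120:240,190:270,::-1],None,fx=5,fy=5),cv2.resize(b['image'][140:260,200:310,::-1],(440,600)) if 0 else cv2.resize(b['image'][140:250,205:305,::-1],(400,600))[:600]]))
E
```

```text
red (array([230.89583333, 162.8125    ]), [227, 159, 8, 8, 48]) None
yel (array([211.79166667, 137.83333333]), [210, 135, 5, 7, 24]) (array([290.5, 165. ]), [289, 161, 4, 9, 36])
(array([0.67605546, 0.12046988, 0.22182652]), np.float64(0.005210765018715124))
blk (array([231.33333333, 213.        ]), [231, 212, 2, 3, 3]) (array([225.6, 199.8]), [223, 195, 6, 10, 50])
(array([0.45572607, 0.06014427, 0.12571833]), np.float64(0.006466152495441036))
```

View pics/z.png

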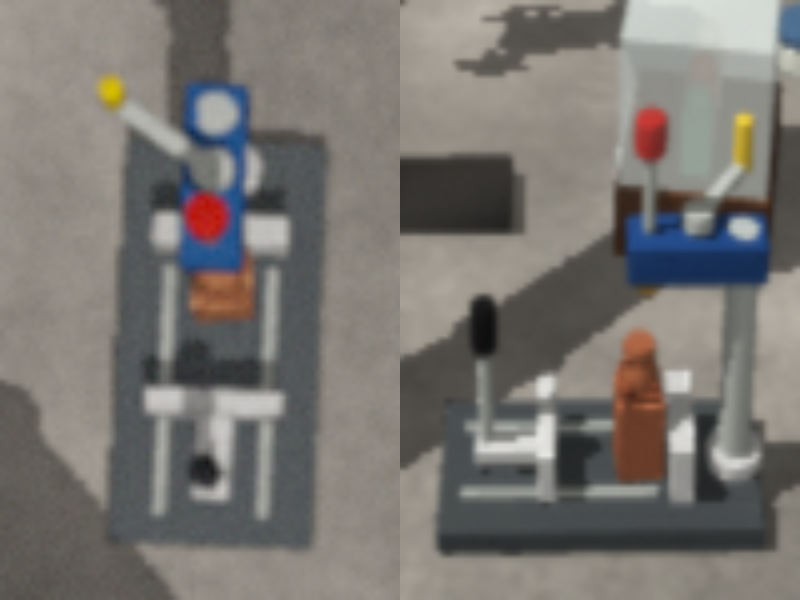

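The zoomed crop shows the base corners at crop (130,137), (327,140), (312,547) and (108,540). The red knob is at (207,217), the black knob at (205,467) and the peg at (111,91). The seal stands slightly askew.

```bash
python3 - <<'E'
from h import *
a=camera('top');b=camera('side')
f=lambda u,v,z:onz(a,190+u/5-.4,120+v/5-.4,z)
C=[f(130,137,.02),f(327,140,.02),f(312,547,.02),f(108,540,.02)]
for c in C:print(c.round(4))
d=(C[0]+C[1]-C[2]-C[3])/2;y=np.arctan2(d[1],d[0]);ce=sum(C)/4
print('yaw',y,'len',np.linalg.norm(d));R=np.array([np.cos(y),np.sin(y),0])
o=ce+.01*R;print('origin',o.round(4))
for n,p in [('red',f(207,217,.268)),('blk',f(205,467,.143)),('peg',f(111,91,.237))]:
    L=np.array([[np.cos(y),np.sin(y)],[-np.sin(y),np.cos(y)]])@(p-o)[:2];print(n,p.round(4),'bed',L.round(4))
E
```

```text
[0.6957 0.124  0.02  ]
[ 0.6959 -0.0121  0.02  ]
[ 0.4149 -0.006   0.02  ]
[0.4177 0.1317 0.02  ]
yaw -0.024934048835268334 len 0.27958679111294843
origin [0.5661 0.0591 0.02  ]
red [0.5932 0.0586 0.268 ] bed [0.0272 0.0001]
blk [0.4574 0.0621 0.143 ] bed [-0.1087  0.0002]
peg [0.6751 0.1192 0.237 ] bed [0.1076 0.0627]
```

>>> step_arm --increments '[{"travel":[0.36,-1,0],"rotation":[0,0,0.3]},{"travel":[0.36,-1,0],"rotation":[0,0,0.3]},{"travel":[0.36,-1,0],"rotation":[0,0,0.3]},{"travel":[0.36,-1,0],"rotation":[0,0,0.3]},{"travel":[0.36,-1,0],"rotation":[0,0,0.3]},{"travel":[0.36,-1,0],"rotation":[0,0,0.3]},{"travel":[0.36,-1,0],"rotation":[0,0,0.3]},{"travel":[0.36,-1,0],"rotation":[0,0,0.3]},{"travel":[0.36,-1,0],"rotation":[0,0,0.3]},{"travel":[0.36,-1,0],"rotation":[0,0,0.3]},{"travel":[0.36,-1,0],"rotation":[0,0,0.3]},{"travel":[0.36,-1,0],"rotation":[0,0,0.3]}]' --claw 1

```text
time_s: 1.8
tool_pos: [0.3507, 0.3825, 0.2315]
tool_rot: [0.013, 1.0, 0.0, 0.0]
contact_force: [0.3, -0.6, 0.0]
grip_width: 0.0852
grip_force: 0.0
```

>>> step_arm --increments '[{"travel":[0.35,-1,0],"rotation":[0,0,0]},{"travel":[0.35,-1,0],"rotation":[0,0,0]},{"travel":[0.35,-1,0],"rotation":[0,0,0]},{"travel":[0.35,-1,0],"rotation":[0,0,0]},{"travel":[0.35,-1,0],"rotation":[0,0,0]},{"travel":[0.35,-1,0],"rotation":[0,0,0]},{"travel":[0.35,-1,0],"rotation":[0,0,0]},{"travel":[0.35,-1,0],"rotation":[0,0,0]},{"travel":[0.35,-1,0],"rotation":[0,0,0]},{"travel":[0.35,-0.9,0],"rotation":[0,0,0]},{"travel":[0.2,-0.5,0],"rotation":[0,0,0]},{"travel":[0,0,0],"rotation":[0,0,0]}]'

```text
time_s: 3.3
tool_pos: [0.4431, 0.1227, 0.2314]
tool_rot: [0.014, 1.0, 0.0, 0.0]
contact_force: [0.2, -0.1, 0.1]
grip_width: 0.0856
grip_force: 0.0
```

```bash
python3 - <<'E'
from h import *
c=snap('wrist','w0.png');s=status.get_state()
for k in('joint_positions','tool_pos','tool_rot','contact_force','wrist_torque','time_s'):print(k,np.round(s[k],4))
print(np.round(c['T'],3).tolist(),c['fx'])
print('expect',proj(c,[.4574,.0621,.143]))
E
```

```text
joint_positions [-0.4311  0.2602  0.0731  2.19   -0.0301  0.6921  1.2066]
tool_pos [0.4428 0.1237 0.2314]
tool_rot [1.350e-02 9.999e-01 2.000e-04 0.000e+00]
contact_force [0.1554 0.249  0.6599]
wrist_torque [0.0338 0.0195 0.0057]
time_s 3.35
[[0.029, 0.956, 0.29, 0.369], [1.0, -0.027, -0.009, 0.126], [-0.001, 0.291, -0.957, 0.375], [0.0, 0.0, 0.0, 1.0]] 320.02315952372675
expect [180.94232089 212.22069306]
```

View pics/w0.png

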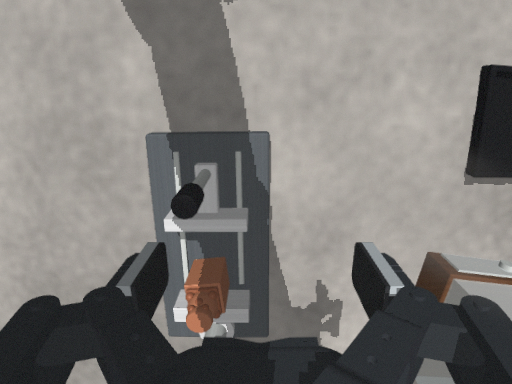

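The wrist view shows the black knob's top at about (187,204) and base edges from (147,132) to (270,131) on the near side. The seal is at (205,290).

```bash
python3 - <<'E'
from h import *
c=camera('wrist')
i=c['image'][170:235,160:220];g=i.max(2);m=(g<50).astype(np.uint8)
n,l,st,ce=cv2.connectedComponentsWithStats(m);print(st[1:],ce[1:])
print(onz(c,186,204,.143))
for u,v in[(147,132),(270,131),(165,336),(268,336)]:print(onz(c,u,v,.02).round(4))
E
```

```text
[[ 10  13  33  36 823]] [[25.90765492 30.88578372]]
[0.45045389 0.06771245 0.143     ]
[ 0.408 -0.     0.02 ]
[0.4113 0.137  0.02  ]
[ 0.689  -0.0141  0.02  ]
[0.6905 0.1295 0.02  ]
```

>>> step_arm --increments '[{"travel":[0.2,-1,0],"rotation":[0,0,0]},{"travel":[0.2,-1,0],"rotation":[0,0,0]},{"travel":[0,-0.4,0],"rotation":[0,0,0]},{"travel":[0,0,-0.8],"rotation":[0,0,0]},{"travel":[0,0,-0.8],"rotation":[0,0,0]},{"travel":[0,0,0],"rotation":[0,0,0]}]'

```text
time_s: 4.15
tool_pos: [0.4514, 0.0643, 0.1903]
tool_rot: [0.012, 1.0, -0.0, -0.002]
contact_force: [-0.4, 0.6, -0.6]
grip_width: 0.0857
grip_force: 0.0
```

```bash
python3 - <<'E'
from h import *
c=snap('wrist','w1.png');s=status.get_state()
for k in('tool_pos','contact_force','time_s'):print(k,np.round(s[k],4))
print(proj(c,[.4574,.0621,.143]),proj(c,[.4505,.066,.143]))
m=(c['image'].max(2)<50).astype(np.uint8)[:300,170:340];n,l,st,ce=cv2.connectedComponentsWithStats(m)
for a in st[1:]:
  if a[4]>200:print(a+[170,0,0,0,0])
E
```

```text
tool_pos [0.4523 0.0642 0.191 ]
contact_force [-0.2398  0.5839 -0.4118]
time_s 4.2
[254.67955603 221.47513198] [260.47850634 211.31063788]
[ 242  186   33   43 1140]
```

View pics/w1.png

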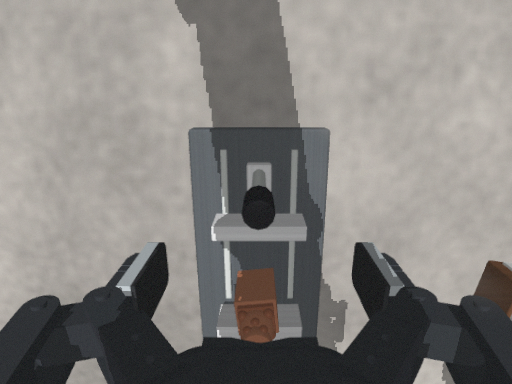

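The knob's top is centred at about (258,212), between the pads. I'll go down and pinch it.

>>> step_arm --increments '[{"travel":[0,0,-0.8],"rotation":[0,0,0]},{"travel":[0,0,-0.8],"rotation":[0,0,0]},{"travel":[0,0,-0.8],"rotation":[0,0,0]},{"travel":[0,0,-0.8],"rotation":[0,0,0]},{"travel":[0,0,-0.2],"rotation":[0,0,0]},{"travel":[0,0,0],"rotation":[0,0,0]}]'

```text
time_s: 4.95
tool_pos: [0.4533, 0.0637, 0.1068]
tool_rot: [0.013, 1.0, 0.0, 0.0]
contact_force: [0.7, 0.1, 0.8]
grip_width: 0.0857
grip_force: 0.0
```

>>> step_arm --increments '[{"travel":[0,0,0],"rotation":[0,0,0]},{"travel":[0,0,0],"rotation":[0,0,0]},{"travel":[0,0,0],"rotation":[0,0,0]},{"travel":[0,0,0],"rotation":[0,0,0]},{"travel":[0,0,0],"rotation":[0,0,0]},{"travel":[0,0,0],"rotation":[0,0,0]},{"travel":[0,0,0],"rotation":[0,0,0]},{"travel":[0,0,0],"rotation":[0,0,0]}]' --claw 0 --grip_force 25

```text
time_s: 5.95
tool_pos: [0.4529, 0.0632, 0.1066]
tool_rot: [0.013, 1.0, -0.0, 0.0]
contact_force: [-0.8, -1.3, 5.8]
grip_width: 0.0212
grip_force: 25.1
```

>>> step_arm --increments '[{"travel":[0.2,-0.006,0],"rotation":[0,0,0]},{"travel":[0.2,-0.006,0],"rotation":[0,0,0]},{"travel":[0.2,-0.006,0],"rotation":[0,0,0]},{"travel":[0.2,-0.006,0],"rotation":[0,0,0]},{"travel":[0.2,-0.006,0],"rotation":[0,0,0]},{"travel":[0.2,-0.006,0],"rotation":[0,0,0]},{"travel":[0.2,-0.006,0],"rotation":[0,0,0]},{"travel":[0.2,-0.006,0],"rotation":[0,0,0]},{"travel":[0,0,0],"rotation":[0,0,0]},{"travel":[0,0,0],"rotation":[0,0,0]}]'

```text
time_s: 7.2
tool_pos: [0.4926, 0.0622, 0.1066]
tool_rot: [0.013, 1.0, 0.0, -0.0]
contact_force: [-1.8, -0.2, 6.3]
grip_width: 0.0211
grip_force: 25.1
```

```bash
python3 - <<'E'
from h import *
c=snap('wrist','w2.png');s=status.get_state()
for k in('tool_pos','contact_force','time_s'):print(k,np.round(s[k],4))
E
```

```text
tool_pos [0.4926 0.0622 0.1066]
contact_force [-1.9313  0.3729  5.6378]
time_s 7.25
```

View pics/w2.png

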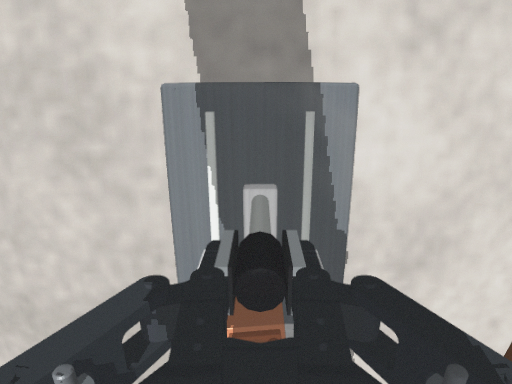

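The wrist view shows the knob pinched at (260,275), and the jaw is moving with it. I'll continue slowly.

>>> step_arm --increments '[{"travel":[0.12,-0.004,0],"rotation":[0,0,0]},{"travel":[0.12,-0.004,0],"rotation":[0,0,0]},{"travel":[0.12,-0.004,0],"rotation":[0,0,0]},{"travel":[0.12,-0.004,0],"rotation":[0,0,0]},{"travel":[0,0,0],"rotation":[0,0,0]}]'

```text
time_s: 7.88
tool_pos: [0.5039, 0.0619, 0.1066]
tool_rot: [0.013, 1.0, 0.0, -0.001]
contact_force: [-2.9, -0.7, 6.7]
grip_width: 0.021
grip_force: 25.3
```

>>> step_arm --increments '[{"travel":[0.08,-0.003,0],"rotation":[0,0,0]},{"travel":[0.08,-0.003,0],"rotation":[0,0,0]},{"travel":[0,0,0],"rotation":[0,0,0]}]'

```text
time_s: 8.25
tool_pos: [0.5071, 0.0618, 0.1066]
tool_rot: [0.013, 1.0, 0.0, -0.002]
contact_force: [-4.4, -0.1, 8.6]
grip_width: 0.0215
grip_force: 25.5
```

>>> step_arm --increments '[{"travel":[0.06,0,0],"rotation":[0,0,0]},{"travel":[0.06,0,0],"rotation":[0,0,0]},{"travel":[0,0,0],"rotation":[0,0,0]}]'

```text
time_s: 8.62
tool_pos: [0.5098, 0.0617, 0.1066]
tool_rot: [0.013, 1.0, 0.0, -0.002]
contact_force: [-5.4, 0.1, 9.7]
grip_width: 0.0213
grip_force: 25.5
```

>>> step_arm --increments '[{"travel":[0.06,0,0],"rotation":[0,0,0]},{"travel":[0.06,0,0],"rotation":[0,0,0]},{"travel":[0,0,0],"rotation":[0,0,0]}]'

```text
time_s: 9.0
tool_pos: [0.5114, 0.0617, 0.1066]
tool_rot: [0.013, 1.0, -0.0, -0.003]
contact_force: [-6.0, -0.1, 13.0]
grip_width: 0.0215
grip_force: 25.8
```

>>> step_arm --increments '[{"travel":[0.06,0,0],"rotation":[0,0,0]},{"travel":[0.06,0,0],"rotation":[0,0,0]},{"travel":[0,0,0],"rotation":[0,0,0]}]'

```text
time_s: 9.38
tool_pos: [0.5114, 0.0617, 0.1065]
tool_rot: [0.013, 1.0, -0.0, -0.006]
contact_force: [-11.3, 1.2, 17.4]
grip_width: 0.0214
grip_force: 26.2
```

>>> step_arm --increments '[{"travel":[0.06,0,0],"rotation":[0,0,0]},{"travel":[0.06,0,0],"rotation":[0,0,0]},{"travel":[0,0,0],"rotation":[0,0,0]}]'

```text
time_s: 9.75
tool_pos: [0.5115, 0.0617, 0.1064]
tool_rot: [0.013, 1.0, -0.001, -0.009]
contact_force: [-15.2, 1.3, 21.3]
grip_width: 0.0215
grip_force: 26.8
```

>>> step_arm --increments '[{"travel":[-0.1,0,0],"rotation":[0,0,0]},{"travel":[-0.1,0,0],"rotation":[0,0,0]},{"travel":[0,0,0],"rotation":[0,0,0]}]'

```text
time_s: 10.12
tool_pos: [0.5115, 0.0617, 0.1064]
tool_rot: [0.013, 1.0, -0.0, -0.004]
contact_force: [-6.6, -0.1, 12.0]
grip_width: 0.0212
grip_force: 25.7
```

>>> step_arm --increments '[{"travel":[0,0,0],"rotation":[0,0,0]},{"travel":[0,0,0],"rotation":[0,0,0]},{"travel":[0,0,0],"rotation":[0,0,0]},{"travel":[0,0,0],"rotation":[0,0,0]},{"travel":[0,0,0],"rotation":[0,0,0]},{"travel":[0,0,0],"rotation":[0,0,0]}]' --claw 1

```text
time_s: 10.88
tool_pos: [0.5159, 0.0616, 0.1063]
tool_rot: [0.013, 1.0, -0.0, 0.0]
contact_force: [-0.8, 0.0, 0.6]
grip_width: 0.0855
grip_force: 0.0
```

>>> step_arm --increments '[{"travel":[0,0,0.6],"rotation":[0,0,0]},{"travel":[0,0,0.8],"rotation":[0,0,0]},{"travel":[0,0,0.8],"rotation":[0,0,0]},{"travel":[0,0,0.8],"rotation":[0,0,0]},{"travel":[0,0,1],"rotation":[0,0,0]},{"travel":[0,0,1],"rotation":[0,0,0]},{"travel":[0,0,1],"rotation":[0,0,0]},{"travel":[0,0,1],"rotation":[0,0,0]},{"travel":[-1,0,0.8],"rotation":[0,0,0]},{"travel":[0,0,0],"rotation":[0,0,0]}]'

```text
time_s: 12.12
tool_pos: [0.4902, 0.0615, 0.3035]
tool_rot: [0.013, 1.0, 0.001, 0.002]
contact_force: [0.8, -0.3, 0.1]
grip_width: 0.0858
grip_force: 0.0
```

```bash
python3 - <<'E'
from h import *
c=camera('wrist');b=camera('side');t=camera('top');s=status.get_state()
for k in('tool_pos','contact_force','time_s','grip_width'):print(k,np.round(s[k],4))
w=c['image'][...,::-1].copy()
for z in (.25,.265): print(proj(c,[.5932,.0586,z]))
print(blob(c,'red',(100,100,512,384)))
cv2.imwrite('pics/v3.png',np.hstack([cv2.resize(w,(400,300)),cv2.resize(b['image'][140:250,205:315,::-1],(300,300)),cv2.resize(t['image'][120:240,205:255,::-1],(100,300))]))
cv2.imwrite('pics/w3.png',w)
E
```

```text
tool_pos [0.491  0.0615 0.3014]
contact_force [ 0.1425 -0.9871 -0.3728]
time_s 12.275
grip_width 0.086
[257.78642292 334.41691084]
[257.67305263 349.15195119]
(array([266.15277778, 335.34722222]), [260, 328, 15, 14, 72])
```

View pics/v3.png

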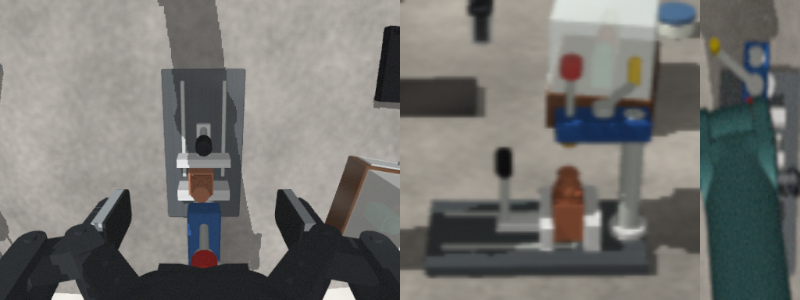

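The seal stands flush between the two jaws in both the wrist and side views, and the black knob is free. Next I'll shut the fingers and go above the red knob.

>>> step_arm --increments '[{"travel":[0,0,0.4],"rotation":[0,0,0]},{"travel":[0,0,0],"rotation":[0,0,0]},{"travel":[0,0,0],"rotation":[0,0,0]},{"travel":[0,0,0],"rotation":[0,0,0]},{"travel":[0.8,0,0],"rotation":[0,0,0]},{"travel":[0.8,0,0],"rotation":[0,0,0]},{"travel":[0.8,0,0],"rotation":[0,0,0]},{"travel":[0.8,0,0],"rotation":[0,0,0]},{"travel":[0.8,0,0],"rotation":[0,0,0]},{"travel":[0,0,0],"rotation":[0,0,0]},{"travel":[0,0,0],"rotation":[0,0,0]}]' --claw 0

```text
time_s: 13.65
tool_pos: [0.5898, 0.0615, 0.3109]
tool_rot: [0.013, 1.0, -0.0, -0.001]
contact_force: [-0.1, 0.0, -0.7]
grip_width: -0.0003
grip_force: 0.0
```

```bash
python3 - <<'E'
from h import *
c=camera('wrist');s=status.get_state()
for k in('tool_pos','contact_force','time_s','grip_width'):print(k,np.round(s[k],4))
w=c['image'][...,::-1].copy()
p=blob(c,'red',(100,100,512,384));print(p)
for z in(.26,.27):print(proj(c,[.591,.061,z]),proj(c,s['tool_pos']))
cv2.imwrite('pics/w4.png',w)
E
```

```text
tool_pos [0.5897 0.0615 0.311 ]
contact_force [-0.865   0.0789 -0.6554]
time_s 13.7
grip_width 0.0003
(array([256.85089141, 214.98055105]), [238, 193, 40, 37, 617])
[257.11092241 212.34234243] [257.14737589 247.14288741]
[256.96409994 218.20370332] [257.14737589 247.14288741]
```

View pics/w4.png

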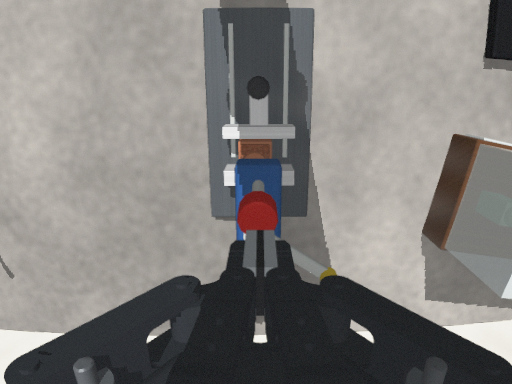

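The red knob's top disc is at (257,212), right under the fingertips. I'll descend now.

>>> step_arm --increments '[{"travel":[0,0,-0.6],"rotation":[0,0,0]},{"travel":[0,0,-0.6],"rotation":[0,0,0]},{"travel":[0,0,-0.2],"rotation":[0,0,0]},{"travel":[0,0,-0.12],"rotation":[0,0,0]},{"travel":[0,0,-0.12],"rotation":[0,0,0]},{"travel":[0,0,-0.12],"rotation":[0,0,0]},{"travel":[0,0,-0.12],"rotation":[0,0,0]},{"travel":[0,0,-0.12],"rotation":[0,0,0]},{"travel":[0,0,-0.12],"rotation":[0,0,0]},{"travel":[0,0,-0.12],"rotation":[0,0,0]},{"travel":[0,0,0],"rotation":[0,0,0]}]'

```text
time_s: 15.08
tool_pos: [0.591, 0.0616, 0.255]
tool_rot: [0.013, 1.0, -0.0, 0.0]
contact_force: [-1.0, -0.5, 3.0]
grip_width: 0.0001
grip_force: 1.2
```

>>> step_arm --increments '[{"travel":[0,0,-0.12],"rotation":[0,0,0]},{"travel":[0,0,-0.12],"rotation":[0,0,0]},{"travel":[0,0,-0.12],"rotation":[0,0,0]},{"travel":[0,0,0],"rotation":[0,0,0]},{"travel":[0,0,0],"rotation":[0,0,0]}]'

```text
time_s: 15.7
tool_pos: [0.5909, 0.0616, 0.2462]
tool_rot: [0.013, 1.0, -0.0, 0.0]
contact_force: [-1.1, -0.4, 1.7]
grip_width: 0.0002
grip_force: 1.0
```

>>> step_arm --increments '[{"travel":[0,0,-0.1],"rotation":[0,0,0]},{"travel":[0,0,-0.1],"rotation":[0,0,0]},{"travel":[0,0,-0.1],"rotation":[0,0,0]},{"travel":[0,0,-0.1],"rotation":[0,0,0]},{"travel":[0,0,0],"rotation":[0,0,0]},{"travel":[0,0,0],"rotation":[0,0,0]}]'

```text
time_s: 16.45
tool_pos: [0.5909, 0.0616, 0.2362]
tool_rot: [0.013, 1.0, -0.0, 0.0]
contact_force: [0.1, -0.6, 2.8]
grip_width: 0.0002
grip_force: 1.1
```

>>> step_arm --increments '[{"travel":[0,0,-0.06],"rotation":[0,0,0]},{"travel":[0,0,-0.06],"rotation":[0,0,0]},{"travel":[0,0,0],"rotation":[0,0,0]},{"travel":[0,0,0],"rotation":[0,0,0]}]'

```text
time_s: 16.95
tool_pos: [0.5909, 0.0616, 0.2333]
tool_rot: [0.013, 1.0, 0.0, 0.0]
contact_force: [0.8, -0.5, 2.7]
grip_width: -0.0002
grip_force: 1.3
```

>>> step_arm --increments '[{"travel":[0,0,-0.04],"rotation":[0,0,0]},{"travel":[0,0,0],"rotation":[0,0,0]},{"travel":[0,0,0],"rotation":[0,0,0]}]'

```text
time_s: 17.32
tool_pos: [0.5909, 0.0616, 0.2323]
tool_rot: [0.013, 1.0, 0.0, 0.0]
contact_force: [0.3, -0.3, 3.1]
grip_width: -0.0
grip_force: 1.5
```

>>> step_arm --increments '[{"travel":[0,0,-0.04],"rotation":[0,0,0]},{"travel":[0,0,0],"rotation":[0,0,0]},{"travel":[0,0,0],"rotation":[0,0,0]}]'

```text
time_s: 17.7
tool_pos: [0.5909, 0.0616, 0.2315]
tool_rot: [0.013, 1.0, 0.0, 0.0]
contact_force: [-1.5, 0.3, 4.5]
grip_width: 0.0002
grip_force: 2.4
```

>>> step_arm --increments '[{"travel":[0,0,-0.04],"rotation":[0,0,0]},{"travel":[0,0,0],"rotation":[0,0,0]},{"travel":[0,0,0],"rotation":[0,0,0]}]'

```text
time_s: 18.08
tool_pos: [0.5909, 0.0615, 0.2306]
tool_rot: [0.013, 1.0, 0.0, 0.0]
contact_force: [-0.3, 0.3, 5.3]
grip_width: 0.0002
grip_force: 3.0
```

>>> step_arm --increments '[{"travel":[0,0,-0.04],"rotation":[0,0,0]},{"travel":[0,0,0],"rotation":[0,0,0]},{"travel":[0,0,0],"rotation":[0,0,0]}]'

```text
time_s: 18.45
tool_pos: [0.5909, 0.0616, 0.2299]
tool_rot: [0.013, 1.0, 0.0, 0.0]
contact_force: [-0.7, 0.6, 8.1]
grip_width: 0.0001
grip_force: 3.7
```

The force rises steadily, so the foot is on the seal. I'll lift off and go over to the lever peg, turning the tool −122° so the fingers straddle the peg along its tangent.

>>> step_arm --increments '[{"travel":[0,0,0.2],"rotation":[0,0,0]},{"travel":[0,0,0.8],"rotation":[0,0,0]},{"travel":[0,0,1],"rotation":[0,0,0]},{"travel":[0,0,1],"rotation":[0,0,-1]},{"travel":[0,0,0.4],"rotation":[0,0,-1]},{"travel":[0.4,0.3,0],"rotation":[0,0,-1]},{"travel":[0.4,0.3,0],"rotation":[0,0,-1]},{"travel":[0.4,0.3,0],"rotation":[0,0,-1]},{"travel":[0.4,0.3,0],"rotation":[0,0,-1]},{"travel":[0.4,0.3,0],"rotation":[0,0,-1]},{"travel":[0.4,0.3,0],"rotation":[0,0,-1]},{"travel":[0.4,0.3,0],"rotation":[0,0,-1]}]'

```text
time_s: 19.95
tool_pos: [0.6602, 0.1143, 0.3129]
tool_rot: [0.396, 0.918, -0.001, -0.001]
contact_force: [-0.5, 0.2, 0.9]
grip_width: -0.0002
grip_force: 0.0
```

>>> step_arm --increments '[{"travel":[0.4,0.3,0],"rotation":[0,0,-1]},{"travel":[0.08,0,0],"rotation":[0,0,-1]},{"travel":[0,0,0],"rotation":[0,0,-1]},{"travel":[0,0,0],"rotation":[0,0,-1]},{"travel":[0,0,0],"rotation":[0,0,-1]},{"travel":[0,0,0],"rotation":[0,0,-1]},{"travel":[0,0,0],"rotation":[0,0,-1]},{"travel":[0,0,0],"rotation":[0,0,-1]},{"travel":[0,0,0],"rotation":[0,0,-1]},{"travel":[0,0,0],"rotation":[0,0,-1]},{"travel":[0,0,0],"rotation":[0,0,-1]},{"travel":[0,0,0],"rotation":[0,0,-1]}]' --claw 0.55

```text
time_s: 21.45
tool_pos: [0.6719, 0.1217, 0.3129]
tool_rot: [0.802, 0.597, -0.001, -0.001]
contact_force: [-0.4, 0.0, -0.1]
grip_width: 0.0466
grip_force: 0.0
```

>>> step_arm --increments '[{"travel":[0,0,0],"rotation":[0,0,-1]},{"travel":[0,0,0],"rotation":[0,0,-1]},{"travel":[0,0,0],"rotation":[0,0,-1]},{"travel":[0,0,0],"rotation":[0,0,0]},{"travel":[0,0,0],"rotation":[0,0,0]}]'

```text
time_s: 22.08
tool_pos: [0.6724, 0.1217, 0.3136]
tool_rot: [0.872, 0.489, -0.001, -0.0]
contact_force: [-0.0, -0.3, -0.7]
grip_width: 0.047
grip_force: 0.0
```

```bash
python3 - <<'E'
from h import *
c=snap('wrist','w5.png');s=status.get_state()
for k in('joint_positions','tool_pos','tool_rot','contact_force','time_s','grip_width'):print(k,np.round(s[k],4))
p=blob(c,'yel',(0,0,512,384));print(p, p and onz(c,*p[0],.23));print(proj(c,[.673,.121,.237]))
b=camera('side');p=blob(b,'red',(250,140,290,200));print(p)
print([proj(b,[.591,.0615,z]).round(1) for z in(.234,.21)])
E
```

```text
joint_positions [-0.6497  0.5251  0.6209  1.6446 -0.3367  1.0818 -0.4816]
tool_pos [0.6725 0.1216 0.3139]
tool_rot [ 8.724e-01  4.889e-01 -4.000e-04 -2.000e-04]
contact_force [-0.289   0.6723  0.0256]
time_s 22.125
grip_width 0.0469
(array([264.23300971, 190.30679612]), [254, 175, 21, 31, 515]) [0.67604304 0.12356893 0.23      ]
[262.61176741 198.17179399]
(array([266.93617021, 174.68085106]), [264, 171, 7, 8, 47])
[array([267.3, 170.8]), array([267.1, 177.2])]
```

View pics/w5.png

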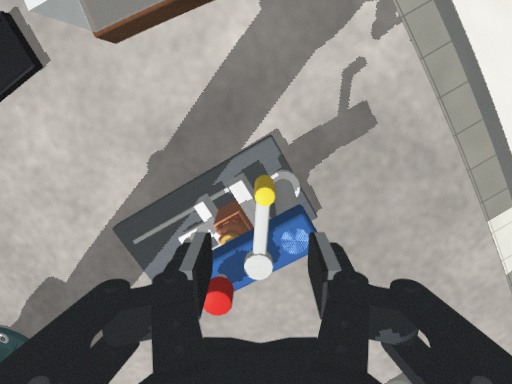

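The peg's top is at (265,197), on the line between the fingers and as predicted, with the lever bar radial. I'll descend around it.

>>> step_arm --increments '[{"travel":[0,0,-0.8],"rotation":[0,0,0]},{"travel":[0,0,-0.8],"rotation":[0,0,0]},{"travel":[0,0,-0.8],"rotation":[0,0,0]},{"travel":[0,0,-0.6],"rotation":[0,0,0]},{"travel":[0,0,-0.5],"rotation":[0,0,0]},{"travel":[0,0,-0.5],"rotation":[0,0,0]},{"travel":[0,0,0],"rotation":[0,0,0]}]'

```text
time_s: 23.05
tool_pos: [0.6722, 0.1216, 0.2132]
tool_rot: [0.873, 0.488, -0.001, -0.0]
contact_force: [-0.4, -0.2, 0.8]
grip_width: 0.0471
grip_force: 0.0
```

>>> step_arm --increments '[{"travel":[0,0,0],"rotation":[0,0,0]},{"travel":[0,0,0],"rotation":[0,0,0]},{"travel":[0,0,0],"rotation":[0,0,0]},{"travel":[0,0,0],"rotation":[0,0,0]}]' --claw 0.26

```text
time_s: 23.55
tool_pos: [0.673, 0.1216, 0.2146]
tool_rot: [0.873, 0.488, 0.0, 0.0]
contact_force: [-0.3, 0.7, -1.0]
grip_width: 0.0225
grip_force: 0.0
```

```bash
python3 - <<'E'
import numpy as np
P=np.array([.631,.0597]);p=np.array([.6725,.1216]);r=p-P;a0=np.degrees(np.arctan2(r[1],r[0]));print(a0,np.hypot(*r))
a=a0
for k in range(14):
    b=a+5;d=.075*np.array([np.cos(np.radians(b))-np.cos(np.radians(a)),np.sin(np.radians(b))-np.sin(np.radians(a))]);print(round(b,1),(d/.025).round(3));a=b
E
```

```text
56.160669523042955 0.07452422424956866
61.2 [-0.224  0.136]
66.2 [-0.235  0.116]
71.2 [-0.244  0.095]
76.2 [-0.251  0.074]
81.2 [-0.257  0.051]
86.2 [-0.26   0.029]
91.2 [-0.262  0.006]
96.2 [-0.261 -0.017]
101.2 [-0.259 -0.039]
106.2 [-0.254 -0.062]
111.2 [-0.248 -0.084]
116.2 [-0.24  -0.105]
121.2 [-0.23  -0.126]
126.2 [-0.218 -0.145]
```

>>> step_arm --increments '[{"travel":[-0.224,0.136,0],"rotation":[0,0,1]},{"travel":[-0.235,0.116,0],"rotation":[0,0,1]},{"travel":[-0.244,0.095,0],"rotation":[0,0,1]},{"travel":[-0.251,0.074,0],"rotation":[0,0,1]},{"travel":[-0.257,0.051,0],"rotation":[0,0,1]},{"travel":[-0.26,0.029,0],"rotation":[0,0,1]},{"travel":[0,0,0],"rotation":[0,0,0]}]'

```text
time_s: 24.42
tool_pos: [0.6359, 0.1339, 0.2145]
tool_rot: [0.717, 0.697, 0.0, -0.0]
contact_force: [-0.3, 0.5, 0.4]
grip_width: 0.0222
grip_force: 0.0
```

>>> step_arm --increments '[{"travel":[-0.262,0.006,0],"rotation":[0,0,1]},{"travel":[-0.261,-0.017,0],"rotation":[0,0,1]},{"travel":[-0.259,-0.039,0],"rotation":[0,0,1]},{"travel":[-0.254,-0.062,0],"rotation":[0,0,1]},{"travel":[-0.248,-0.084,0],"rotation":[0,0,1]},{"travel":[0,0,0],"rotation":[0,0,0]}]'

```text
time_s: 25.18
tool_pos: [0.604, 0.1291, 0.2145]
tool_rot: [0.55, 0.835, 0.0, -0.0]
contact_force: [0.1, -0.2, -0.0]
grip_width: 0.0222
grip_force: 0.0
```

>>> step_arm --increments '[{"travel":[-0.24,-0.105,0],"rotation":[0,0,1]},{"travel":[0,0,0],"rotation":[0,0,0]},{"travel":[0,0,0],"rotation":[0,0,0]}]'

```text
time_s: 25.55
tool_pos: [0.598, 0.1267, 0.2142]
tool_rot: [0.512, 0.859, -0.0, -0.0]
contact_force: [0.3, 0.1, 0.1]
grip_width: 0.0223
grip_force: 0.1
```

The measured force is very small, so I'll check that the peg is actually between the fingers.

```bash
python3 - <<'E'
from h import *
c=camera('wrist');b=camera('side')
print(blob(c,'yel',(0,0,512,384)),blob(b,'yel',(240,140,310,200)))
cv2.imwrite('pics/v6.png',np.hstack([c['image'][100:384,100:420,::-1],cv2.resize(b['image'][130:230,220:320,::-1],(284,284))]))
E
```

```text
(array([266.34502588, 256.6026452 ]), [250, 226, 35, 61, 1739]) (array([268.54545455, 164.87878788]), [267, 161, 4, 9, 33])
```

View pics/v6.png

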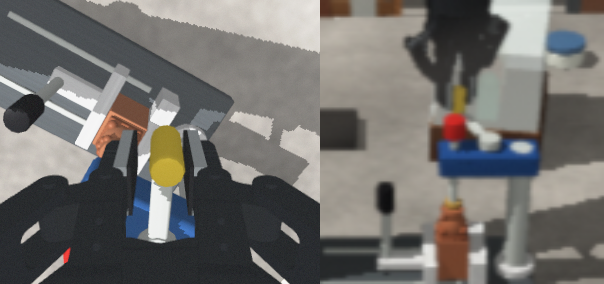

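The peg is caged at crop (167,155) and the lever has swung with it. The brass foot rests on the seal. I'll push on to the end stop.

>>> step_arm --increments '[{"travel":[-0.115,-0.055,0],"rotation":[0,0,0.5]},{"travel":[-0.115,-0.055,0],"rotation":[0,0,0.5]},{"travel":[0,0,0],"rotation":[0,0,0]}]'

```text
time_s: 26.02
tool_pos: [0.5928, 0.1238, 0.2145]
tool_rot: [0.473, 0.881, 0.001, 0.001]
contact_force: [2.9, -0.0, -2.4]
grip_width: 0.0224
grip_force: 1.4
```

>>> step_arm --increments '[{"travel":[-0.08,-0.045,0],"rotation":[0,0,0]},{"travel":[0,0,0],"rotation":[0,0,0]},{"travel":[0,0,0],"rotation":[0,0,0]}]'

```text
time_s: 26.4
tool_pos: [0.5927, 0.1238, 0.2147]
tool_rot: [0.473, 0.881, 0.002, 0.002]
contact_force: [6.1, 2.1, -3.9]
grip_width: 0.0221
grip_force: 3.3
```

>>> step_arm --increments '[{"travel":[-0.1,-0.05,0],"rotation":[0,0,0]},{"travel":[0,0,0],"rotation":[0,0,0]},{"travel":[0,0,0],"rotation":[0,0,0]}]'

```text
time_s: 26.78
tool_pos: [0.5925, 0.1237, 0.2149]
tool_rot: [0.473, 0.881, 0.004, 0.004]
contact_force: [10.7, 4.5, -8.0]
grip_width: 0.0225
grip_force: 5.4
```

>>> step_arm --increments '[{"travel":[0.18,0.095,0],"rotation":[0,0,0]},{"travel":[0.06,0.03,0],"rotation":[0,0,0]},{"travel":[0,0,0],"rotation":[0,0,0]}]'

```text
time_s: 27.15
tool_pos: [0.5927, 0.1243, 0.214]
tool_rot: [0.474, 0.881, -0.001, -0.001]
contact_force: [0.7, 0.9, -0.1]
grip_width: 0.0225
grip_force: 0.1
```

>>> step_arm --increments '[{"travel":[0,0,0],"rotation":[0,0,0]},{"travel":[0,0,0],"rotation":[0,0,0]},{"travel":[0,0,0],"rotation":[0,0,0]},{"travel":[0,0,0.6],"rotation":[0,0,0]},{"travel":[0,0,1],"rotation":[0,0,0]},{"travel":[0,0,1],"rotation":[0,0,0]},{"travel":[0,0,1],"rotation":[0,0,0]},{"travel":[0,0,1],"rotation":[0,0,0]},{"travel":[0,0,1],"rotation":[0,0,0]},{"travel":[0,0,0],"rotation":[0,0,0]}]' --claw 0.5

```text
time_s: 28.4
tool_pos: [0.5952, 0.1246, 0.3576]
tool_rot: [0.474, 0.881, 0.002, 0.002]
contact_force: [1.1, 0.1, -0.6]
grip_width: 0.043
grip_force: 0.0
```

```bash
python3 - <<'E'
from h import *
c=camera('wrist');b=camera('side')
p=blob(c,'yel',(0,0,512,384));q=blob(b,'yel',(240,140,310,200));print(p,q)
w=tri(c,p[0],b,q[0])[0];print(w,np.degrees(np.arctan2(w[1]-.0597,w[0]-.631)))
print(status.get_state()['tool_pos'])
cv2.imwrite('pics/v7.png',np.hstack([c['image'][50:384,100:420,::-1],cv2.resize(b['image'][140:250,215:315,::-1],(304,334))]))
E
```

```text
(array([259.80172414, 176.17816092]), [252, 164, 17, 25, 348]) (array([267.        , 164.81818182]), [266, 161, 3, 8, 22])
[0.59511824 0.12567552 0.22063075] 118.54021516010357
[0.59345567 0.12449079 0.35456929]
```

View pics/v7.png

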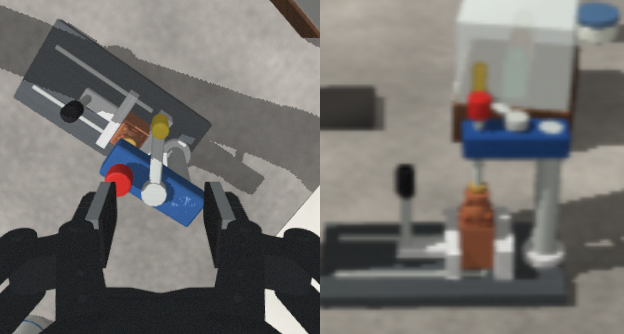

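The lever is at 118.5° in the world frame, about 120° in the bed frame, so it's at the end stop. The seal is upright and flush between the jaws, the foot is on its top, and the gripper is clear.

```bash
python3 -c "
from rig import finish_job
print(finish_job())"
```

```text
the job is handed in; nothing more can be done
None
```

The job is handed in at about 28 s of the 69 s allowed: the seal is upright and flush between the jaws, the depth stop's foot is on its top, the lever was then swung to its end stop, and the robot is clear of everything.

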